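# Set and lock a bench pressure regulator

### The arm

A 6-joint arm with a two-finger parallel gripper is mounted at the origin on the work surface. World frame = base frame: x ahead of the robot, y to its left, z up, the work surface at z = 0. Lengths are in m, angles in rad, forces in N, time in s.
With the tool pointing down it reaches from about 0.35 to 0.85 m from the base axis. Payload 8.1 kg.
Tool frame: the origin (TCP) lies at the very end of the fingers, on their centre line; the grasp point (between the pads) lies 19 mm behind it; z points along the fingers, y is the direction in which the jaws open and shut (so a half turn about z gives the same grasp; the last joint's range is limited). The gripper opens to 85 mm and grips with 20 to 120 N. Pads are 22 mm wide; open, the fingers measure 114 mm over their backs; the gripper's body (76 mm by 85 mm) begins 54 mm behind the grasp point. The pads swing forward as they close: fully open they stand 13 mm farther back than shut.
Start: joints at [1.152, 0.13, 1.488, -0, 1.523, -0.085], TCP at [0.197, 0.567, 0.231] pointing down, gripper open.
Joint ranges: [-2.96, 2.96], [-0.89, 2.26], [0.02, 2.5], [-1.34, 4.48], [0, 2.73], [-2.66, 2.66]. Speed limits (rad/s): [2.39, 2.39, 2.79, 3.14, 3.14, 3.14].

### API

Orientations are given as a 3x3 rotation matrix whose columns are the frame's x, y, z axes.
In Python, from plant import get_state, eyes, job gives the robot as it stands.
- The arm moves only by the shell command python3 -m pendant 'ROWS' [FORCE]. ROWS is text: rows parted by semicolons, each of 7 numbers parted by spaces: the shift along the tool's x, y, z in mm, then the turn, a rotation vector about the tool's x, y, z in rad, then the finger opening in mm, from 0 to 85.4. In form: dx dy dz ax ay az gripper; .... A call has 1 to 10 rows; each row shifts and turns the commanded pose from where the row before left it, along the tool's axes as they then stand; what a row does not reach is not made up. A row lasts 1/8 s, in which the tool goes at most 62.5 mm and 10.7 degrees, less where a joint would pass 70% of its speed; a pose out of reach is approached as far as the arm can. A call with a gripper value outside its range is refused whole. The fingers move at their own pace and stop on an object; FORCE is the grip in N (left out, the last holds). Time passes only in rows, so rows that do not move let the fingers close. It gives the time, the measured TCP pose, the force and the opening at its end, in the units of the state.
- get_state(): the state, without advancing time (a new reading comes with each control period).
- eyes.read_camera(name): name is "scene" or "top" or "wrist"; returns the picture (480x640x3 uint8, blue, green, red); there is no depth.
- eyes.camera_params(name): a dict with "fx", "fy", "cx", "cy" (pixels), "pose" (4x4, takes a point from camera to world coordinates); the wrist camera has in their place "mount" (4x4, takes a point from camera to tool coordinates, whose origin is the TCP and whose axes are the flange's). Camera axes: x right, y up, looking along -z (the intrinsics and any distortion apply to the point x, -y, -z); pixel columns grow to the right and rows downward; lengths in m; the calibration is good to about 2 mm. The wrist camera is an equidistant fisheye: a pixel r from the principal point sees the ray r / f radians off the axis. A picture is of the moment at which its call begins: read the wrist's pose just before it. camera_params takes no time and is no camera call.
- job.close_job(): hands the job in, once; it reports no verdict.
The state is a dict: "time_s": time; "qpos": joint angles; "qvel": joint speeds; "effort": joint torques, N m; "tool_pos": TCP position; "ee_rot": TCP orientation; "ft_force": force on the tool from outside, world axes, zero at the start; "moment": the same for the moment, N m; "opening": opening from 0.0 (shut) to 1.0 (fully open).
Only numpy, scipy, OpenCV 4.12 (cv2) and the standard library are available. Lean on these libraries where they do the work, as an engineer would, in place of code of your own. Each camera call takes 0.05 s, during which the arm holds its last target. There are 200 camera calls.

### The job

On the pressure regulator with the bar-grip knob, turn the knob clockwise until its pointer stands between the two little posts of the set mark, feel for the hidden lock notch there with a light pull, and draw the knob fully out so that it stays locked. Treat the lock gently: never pull or turn hard against it. Let go at the end and leave the loose things on the bench undisturbed.

Things in the scene. Friction and masses are not known exactly. Their poses are not given: they have to be found in the camera images.
- regulator: pressure regulator fixed to the bench: grey block 90 x 90 x 60 mm with a round metal bezel on top (88 mm across, top 64 mm above the bench) and brass pipe stubs on its +y and -y sides, 16 to 34 mm high, reaching 57 mm from the centre. Origin under its centre on the bench, z up; the knob's axis is this z axis.
- knob: turning part of the black bar-grip knob. Origin on the axis at the bezel's top (64 mm up; it does not rise with a pull), z up, x along the bar towards the pointer. Drag 0.05 N m, stays where left, turns 115 degrees in all. Starts 40 to 63 degrees short of the mark's middle; turn it clockwise seen from above. Skirt 60 mm across, 66 to 73 mm above the bench; its nose reaches 37 mm from the axis.
- knob_grip (a point): on the knob's axis, middle of the bar's grip: an upright bar 46 mm long (knob x), 14 mm thick (knob y), standing 73 to 112 mm above the bench. This point is 99 mm above the bench while the knob is in, 13 mm under the bar's top and 26 mm over the skirt. It rises with the knob, to 111 mm when fully out.
- mark: the set mark: two dark posts 7 x 4 x 6 mm on the bezel, 40 mm from the axis, 0.43 rad to either side of the mark's middle, joined by a thin strip; it does not turn. Origin on the knob's axis at the bezel's top (64 mm up), x towards the middle of the mark, z up. More than 20 N on the hidden lock tooth, from pulling up outside the notch or from turning against the notch's side (0.7 N m), spoils the lock.
- mark_middle (a point): middle of the mark, on the bezel 40 mm from the axis. Inside, unseen, a ring lets the knob's lock tooth rise only through one notch. It lies somewhere within 0.36 rad either side of here, different each time; the knob must be within about 0.02 rad of it. When a lightly pulled knob is turned over it the tooth springs up into it: the pull drops to 4 N or less, and the knob can turn only about 0.03 to 0.06 rad more.
- bar_top (a point): centre of the bar's top, 112 mm above the bench while in. Pulled away from the notch, the knob rises about 1 mm, then stretches a spring: about 5 N at first, plus 1.5 N per mm, for 7 mm, then solid; it can still be turned. In the notch it draws out at about 4 N, 12 mm in all, to a stop (spring first), and stays out by friction.
- valve_block: fixed grey block 90 x 90 mm with a round knob, 90 mm high in all; not part of the job. It, the gauge block and the regulator stand in a row in any order, about 200 mm or more apart. Origin under its centre.
- gauge_block: fixed grey block 90 x 90 mm with a round gauge on top, 77 mm high in all; not part of the job. Origin under its centre.
- fitting: small loose brass pipe fitting, 18 mm across, 26 mm high, standing about 75 mm in front (-x side) of the regulator (a bystander); origin under its centre
- tape: loose roll of tape, 80 mm across, 24 mm high (a bystander); origin under its centre
- screwdriver: loose screwdriver lying on the bench (a bystander)
- hammer: loose hammer lying on the bench (a bystander)
- mug: loose white mug, 80 mm across, 90 mm high (a bystander)
- parts_tray: loose grey divided tray, 100 x 140 x 30 mm (a bystander)
- meter: loose hand-held meter lying flat, 160 x 80 x 30 mm (a bystander)

How it is judged:
On the way, in this order (a step that is already met when the one before it is completed fails the run):
1. the knob's pointer is turned in between the posts of the mark (angle between the x axis of knob and the x axis of mark, either way round below 0.43 rad), for 0.05 s.
2. the knob is drawn out at least 10 of its 12 mm (z of knob_grip in the frame of regulator above 0.109 m), for 0.3 s.
At the end, for the whole second after the job is handed in: The knob is let go and at rest, stands out at least 10 of its 12 mm by itself, and its pointer is between the posts (within 0.43 rad of the mark's middle) (z of knob_grip in the frame of regulator above 0.109 m and angle between the x axis of knob and the x axis of mark, either way round below 0.43 rad and linear speed of knob below 0.01 m/s and angular speed of knob below 0.05 rad/s); the robot touches nothing.
It fails at once if the lock tooth and its ring are strained by more than 20 N (contact force between knob and mark above 20 N).
It fails at once if a loose bystander is moved more than 20 mm (distance of any of fitting, tape, screwdriver, hammer, mug, parts_tray, meter from where it was at the start of the episode above 0.02 m).
It also fails if it takes over 64 s, if anything falls off the work surface, if the arm or the gripper's body presses on something with over 40 N, if the wrist force passes 120 N, or if a joint passes its speed limit or range.

## Working session

There is one attempt and no reset: what is moved stays moved. The work goes in short steps, Python scripts to look and compute and a shell command to move; the robot and the scene stay as the last step left them, time stands still between calls to the robot, and variables do not carry over. Pictures are saved under pics/ and viewed, about 8 in all and at most 12, crops included, and the job is handed in when it is done.

```bash
mkdir -p pics; ls
python3 - <<'E'
from plant import get_state, eyes
import cv2
s=get_state(); print({k:(v if not hasattr(v,'round') else v.round(3) if hasattr(v,'shape') else round(v,3)) for k,v in s.items()})
for n in("top","scene"):
    p=eyes.camera_params(n); print(n,p); cv2.imwrite(f"pics/{n}0.png",eyes.read_camera(n))
print(eyes.camera_params("wrist"))
E
```

```text
pics
{'time_s': 0.0, 'qpos': array([ 1.152,  0.131,  1.489, -0.   ,  1.523, -0.085]), 'qvel': array([-0.001, -0.001,  0.001,  0.   , -0.   , -0.   ]), 'effort': array([ 4.0000e-03, -5.6939e+01, -5.0056e+01,  0.0000e+00,  1.4000e-02,
        0.0000e+00]), 'tool_pos': array([0.196, 0.566, 0.23 ]), 'ee_rot': array([[-0.945,  0.328, -0.001],
       [ 0.328,  0.945, -0.002],
       [ 0.   , -0.002, -1.   ]]), 'ft_force': array([-0.057, -0.05 ,  0.032]), 'moment': array([0.024, 0.001, 0.019]), 'opening': 0.9996187546252854}
top {'fx': 538.3389548491285, 'fy': 538.3389548491285, 'cx': 311.08512052452386, 'cy': 229.78981690112016, 'pose': array([[-0.01605427,  0.98595868, -0.16621596,  0.36830213],
       [-0.99982492, -0.014232  ,  0.01214862, -0.0318026 ],
       [ 0.00961245,  0.1663819 ,  0.98601454,  1.14605179],
       [ 0.        ,  0.        ,  0.        ,  1.        ]])}
scene {'fx': 531.1083997229092, 'fy': 531.1083997229092, 'cx': 320.0060818253975, 'cy': 244.0032689902828, 'pose': array([[-0.80124524, -0.40653451,  0.43901682,  0.99743318],
       [ 0.59831725, -0.53856004,  0.59327022,  0.57339547],
       [-0.0047479 ,  0.73802628,  0.67475527,  0.78796164],
       [ 0.        ,  0.        ,  0.        ,  1.        ]])}
{'fx': 371.64829954431775, 'fy': 371.64829954431775, 'cx': 324.45770032966965, 'cy': 234.83631127749538, 'mount': array([[ 2.33053510e-04,  9.58724108e-01,  2.84337880e-01,
         7.24342451e-02],
       [ 9.99999455e-01,  6.59578775e-05, -1.04203066e-03,
         4.30092088e-04],
       [-1.01777424e-03,  2.84337968e-01, -9.58723570e-01,
        -1.42749358e-01],
       [ 0.00000000e+00,  0.00000000e+00,  0.00000000e+00,
         1.00000000e+00]])}
```

View pics/top0.png

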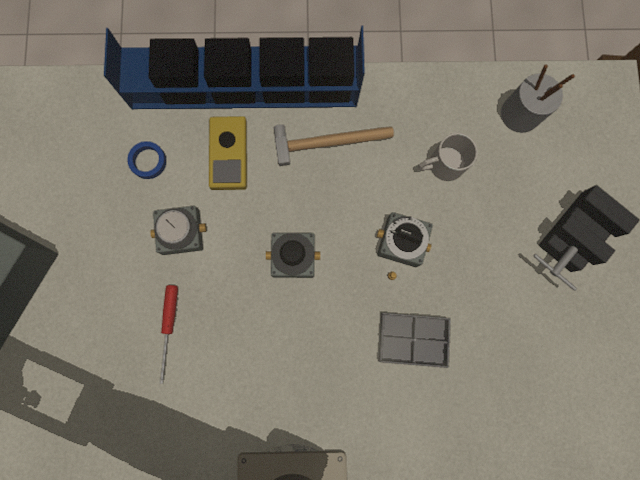

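The regulator is the right-hand block, with its bezel at about (407,239) and the brass fitting at (392,275). The gauge block is at (178,229) and the valve block at (293,254). I'll take an enlarged crop.

```bash
cat > h.py <<'E'
import numpy as np, cv2
from plant import get_state, eyes
def pix2world(n,u,v,z):
    p=eyes.camera_params(n); T=p["pose"]
    d=T[:3,:3]@np.array([(u-p["cx"])/p["fx"],-(v-p["cy"])/p["fy"],-1]); o=T[:3,3]
    return o+d*(z-o[2])/d[2]
def world2pix(n,X):
    p=eyes.camera_params(n);T=p["pose"]; c=T[:3,:3].T@(np.array(X)-T[:3,3])
    return p["cx"]+p["fx"]*c[0]/-c[2], p["cy"]-p["fy"]*c[1]/-c[2]
def wrist_world2pix(X,s):
    p=eyes.camera_params("wrist");M=p["mount"]
    t=s["ee_rot"].T@(np.array(X)-s["tool_pos"]); c=M[:3,:3].T@(t-M[:3,3])
    v=np.array([c[0],-c[1],-c[2]]); r=np.hypot(v[0],v[1]); th=np.arctan2(r,v[2])
    return p["cx"]+p["fx"]*th*v[0]/r, p["cy"]+p["fx"]*th*v[1]/r
def wrist_pix2world(u,v,z,s):
    p=eyes.camera_params("wrist");M=p["mount"]
    a=np.array([u-p["cx"],v-p["cy"]])/p["fx"]; th=np.linalg.norm(a)
    d=np.array([np.sin(th)*a[0]/th,-np.sin(th)*a[1]/th,-np.cos(th)])
    R=s["ee_rot"]; o=s["tool_pos"]+R@M[:3,3]; d=R@M[:3,:3]@d
    return o+d*(z-o[2])/d[2]
E
python3 - <<'E'
from h import *
print(pix2world("top",407,239,.064))
im=cv2.imread("pics/top0.png")[200:290,360:450]
cv2.imwrite("pics/c1.png",cv2.resize(im,(600,600),interpolation=cv2.INTER_CUBIC))
E
```

```text
[ 0.52887256 -0.24011517  0.064     ]
```

View pics/c1.png

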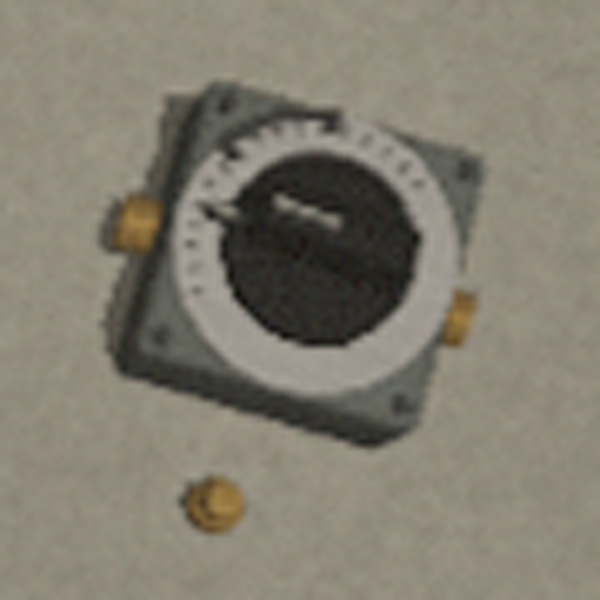

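Bezel centre (318,258) in the crop gives world (0.529,-0.241). The pointer at (205,210) has an azimuth of about 67°. The posts at (230,152) and (335,118) put the mark middle at about 16°, so the knob is about 50° short, which is within the given range. Next I move over the knob and look closer.

```bash
python3 -m pendant '-36 -41 0 0 0 0 85;-36 -41 0 0 0 0 85;-36 -41 0 0 0 0 85;-36 -41 0 0 0 0 85;-36 -41 0 0 0 0 85;-36 -41 0 0 0 0 85;-36 -41 0 0 0 0 85;-36 -41 0 0 0 0 85'; python3 -m pendant '-36 -41 0 0 0 0 85;-36 -41 0 0 0 0 85;-36 -41 0 0 0 0 85;-36 -41 0 0 0 0 85;-36 -41 0 0 0 0 85;-36 -41 0 0 0 0 85;-36 -41 0 0 0 0 85;-36 -41 0 0 0 0 85'; python3 -m pendant '0 0 0 0 0 0.18 85;0 0 0 0 0 0.18 85;0 0 0 0 0 0.18 85;0 0 0 0 0 0.18 85;0 0 0 0 0 0.18 85;0 0 0 0 0 0.18 85;0 0 0 0 0 0.18 85;0 0 0 0 0 0.18 85;0 0 0 0 0 0.18 85;0 0 0 0 0 0 85'
python3 - <<'E'
from h import *
s=get_state(); im=eyes.read_camera("wrist"); cv2.imwrite("pics/w1.png",im)
np.savez("w1.npz",**s)
u,v=wrist_world2pix((.529,-.241,.1),s); print(s["tool_pos"],s["ee_rot"],u,v)
E
```

```text
time_s: 1.1
tool_pos: [0.3614, 0.161, 0.2311]
ee_rot: [[-0.945, 0.327, 0.0], [0.327, 0.945, 0.0], [-0.0, 0.0, -1.0]]
ft_force: [0.9, -0.8, -0.3]
opening: 0.994
time_s: 2.1
tool_pos: [0.5261, -0.2433, 0.2307]
ee_rot: [[-0.945, 0.328, -0.001], [0.328, 0.945, 0.0], [0.001, 0.0, -1.0]]
ft_force: [0.2, 1.0, 1.0]
opening: 0.995
time_s: 3.35
tool_pos: [0.5256, -0.2415, 0.2308]
ee_rot: [[0.373, 0.928, -0.001], [0.928, -0.373, 0.0], [0.0, -0.001, -1.0]]
ft_force: [-0.5, -0.6, 0.3]
opening: 0.993
[ 0.52558664 -0.24147001  0.23076893] [[ 3.72686414e-01  9.27956970e-01 -8.35196221e-04]
 [ 9.27957338e-01 -3.72686143e-01  4.65493490e-04]
 [ 1.20691870e-04 -9.48509562e-04 -9.99999543e-01]] 328.71322380572104 222.51743921857712
```

View pics/w1.png

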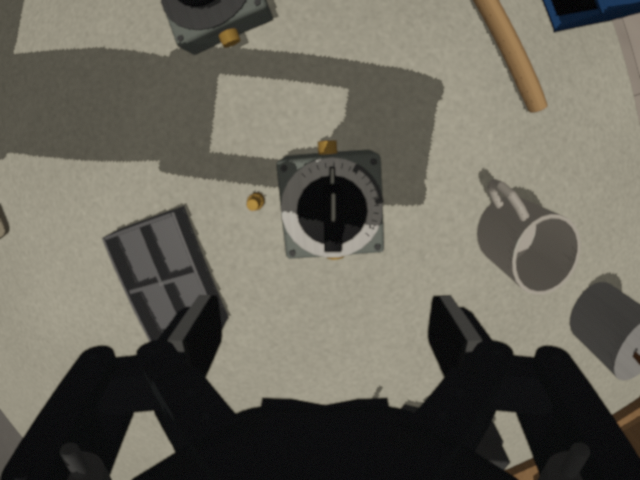

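Run:
```python
from h import *
s=dict(np.load("w1.npz")); im=cv2.imread("pics/w1.png")[135:275,260:410]
cv2.imwrite("pics/c2.png",cv2.resize(im,None,fx=4.,fy=4.,interpolation=cv2.INTER_CUBIC))
```

```text
(no output)
```

View pics/c2.png

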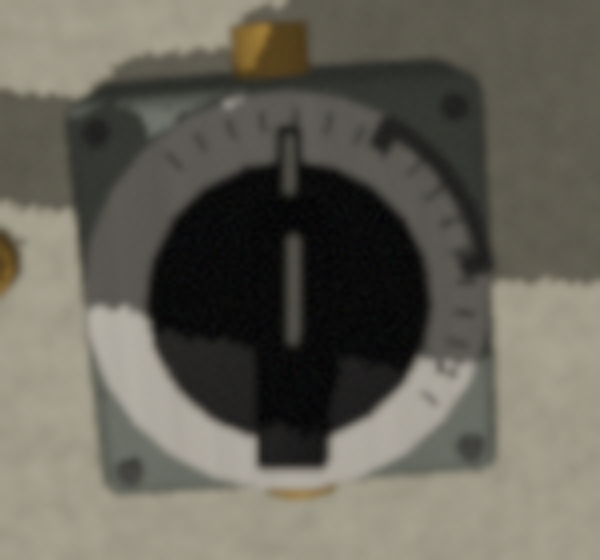

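Run:
```python
from h import *
s=dict(np.load("w1.npz"))
W=lambda u,v,z: wrist_pix2world(260+u/4,135+v/4,z,s)
pts=[(x,y) for x,y in((85,300),(490,290),(290,90),(290,485))]
P=[W(*p,.064) for p in pts]; print("bezel",np.round(P,4)); 
c=(P[0]+P[1])/2*.5+(P[2]+P[3])/2*.5; print(c, np.linalg.norm(P[0]-P[1]),np.linalg.norm(P[2]-P[3]))
for n,u,v,z in(("nose",290,128,.073),("line0",290,195,.073),("tl0",293,235,.112),("tl1",293,345,.112),("barL",260,465,.112),("barR",327,465,.112),("p1",385,135,.07),("p2",472,262,.07)):
    w=W(u,v,z); d=w-c; print(n,w.round(4),np.hypot(d[0],d[1]).round(4),np.degrees(np.arctan2(d[1],d[0])).round(1))
d=W(293,235,.112)-W(293,345,.112); print("bar az",np.degrees(np.arctan2(d[1],d[0])))
R=s["ee_rot"];print("tool x az",np.degrees(np.arctan2(R[1,0],R[0,0])))
print("top est",pix2world("top",407.7,238.7,.064))
print("shift tool", R.T@(c-s["tool_pos"]))
```

```text
bezel [[ 0.4922 -0.2244  0.064 ]
 [ 0.5737 -0.2546  0.064 ]
 [ 0.5494 -0.1991  0.064 ]
 [ 0.5176 -0.2797  0.064 ]]
[ 0.53323225 -0.2394388   0.064     ] 0.08687083979143116 0.08667194399425837
nose [ 0.5467 -0.2056  0.073 ] 0.0364 68.3
line0 [ 0.5416 -0.2184  0.073 ] 0.0227 68.3
tl0 [ 0.5409 -0.2195  0.112 ] 0.0213 68.9
tl1 [ 0.5335 -0.2384  0.112 ] 0.0011 77.5
barL [ 0.5193 -0.2575  0.112 ] 0.0228 -127.5
barR [ 0.5309 -0.2622  0.112 ] 0.0229 -95.8
p1 [ 0.5642 -0.2144  0.07  ] 0.0398 39.0
p2 [ 0.5718 -0.2459  0.07  ] 0.0391 -9.6
bar az 68.45268437231242
tool x az 68.11860872206222
top est [ 0.52946913 -0.24157128  0.064     ]
shift tool [0.00471416 0.00649597 0.16676342]
```

Bezel diameter measures 87 mm (expected 88), the posts are at 39–40 mm radius, and the nose reaches 36.4 mm. All of that agrees. Axis is at (0.533,-0.239), the bar is at 68.4° and the mark middle at 14.7°, so it needs about 0.94 rad clockwise. I'll descend and look from close by.

```bash
python3 -m pendant '4.5 6 0 0 0 0 85;0 0 30 0 0 0 85;0 0 30 0 0 0 85;0 0 30 0 0 0 60;0 0 30 0 0 0 50;0 0 15 0 0 0 40;0 0 15 0 0 0 40;0 0 0 0 0 0 40;0 0 0 0 0 0 40' 20
python3 - <<'E'
from h import *
s=get_state(); im=eyes.read_camera("wrist"); cv2.imwrite("pics/w2.png",im)
np.savez("w2.npz",**s)
E
```

```text
time_s: 4.53
tool_pos: [0.5338, -0.24, 0.0824]
ee_rot: [[0.373, 0.928, 0.001], [0.928, -0.373, -0.001], [-0.0, 0.002, -1.0]]
ft_force: [0.0, -0.1, 0.0]
opening: 0.467
```

View pics/w2.png

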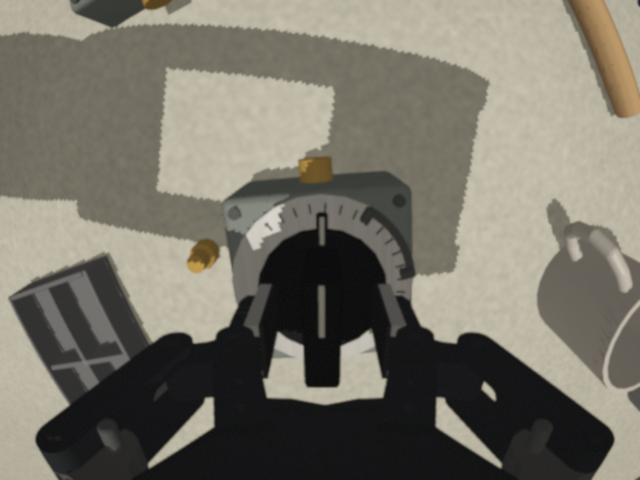

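```bash
python3 - <<'E'
from h import *
s=dict(np.load("w2.npz")); R=s["ee_rot"]
for n,u,v,z in(("tl0",321.5,286,.112),("tl1",322,338,.112),("barL",305,386,.112),("barR",339,386,.112),("nose",321.5,217,.073)):
    w=wrist_pix2world(u,v,z,s); print(n,w.round(4),(R.T@(w-s["tool_pos"])*1000).round(1))
E
python3 - <<'E'
import cv2
im=cv2.imread("pics/w2.png")[200:410,230:430]
cv2.imwrite("pics/c3.png",cv2.resize(cv2.convertScaleAbs(im,alpha=1.8,beta=15),None,fx=2.8,fy=2.8,interpolation=cv2.INTER_CUBIC))
E
```

```text
tl0 [ 0.5409 -0.2196  0.112 ] [ 21.7  -1.  -29.6]
tl1 [ 0.5334 -0.2386  0.112 ] [  1.1  -0.9 -29.6]
barL [ 0.5188 -0.2571  0.112 ] [-21.4  -7.5 -29.6]
barR [ 0.531  -0.2619  0.112 ] [-21.4   5.6 -29.6]
nose [ 0.546  -0.2064  0.073 ] [35.7 -1.3  9.4]
```

View pics/c3.png

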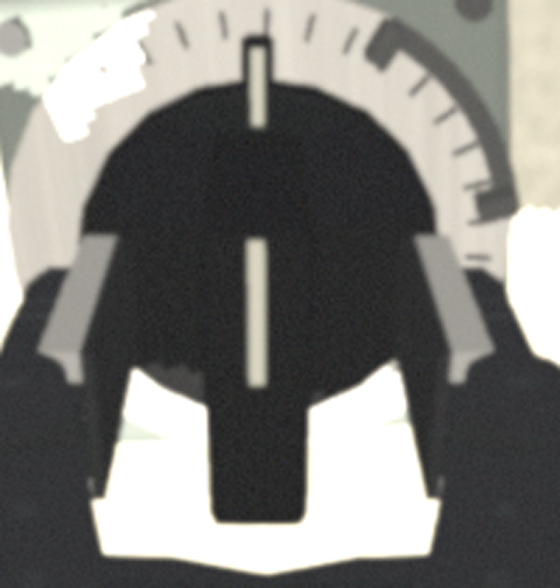

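Close view: the bar line is at (322,286–338), which is 1 mm off in tool -y and 1 mm in +x. The pads straddle the bar. I'll correct that, lower 2 mm and close gently.

```bash
python3 -m pendant '1 -1 2 0 0 0 40;0 0 0 0 0 0 25;0 0 0 0 0 0 20;0 0 0 0 0 0 10;0 0 0 0 0 0 10;0 0 0 0 0 0 10' 25; python3 -m pendant '0 0 0 0 0 0 5;0 0 0 0 0 0 5;0 0 0 0 0 0 5'; python3 -c "
from plant import get_state as g
s=g();print(s['moment'].round(3),s['ft_force'].round(2))"
```

```text
time_s: 5.32
tool_pos: [0.533, -0.2386, 0.0796]
ee_rot: [[0.374, 0.928, 0.001], [0.928, -0.374, -0.0], [-0.0, 0.001, -1.0]]
ft_force: [2.7, -0.5, 1.1]
opening: 0.157
time_s: 5.7
tool_pos: [0.5329, -0.2386, 0.0796]
ee_rot: [[0.374, 0.928, 0.001], [0.928, -0.374, -0.0], [-0.0, 0.001, -1.0]]
ft_force: [4.8, -0.9, 1.6]
opening: 0.157
[-0.227 -0.684  0.077] [ 4.82 -0.87  1.59]
```

```bash
python3 -m pendant '0 0.3 0 0 0 0.09 5;0 0 0 0 0 0.09 5;0 0 0 0 0 0.09 5;0 0 0 0 0 0.09 5;0 0 0 0 0 0.09 5;0 0 0 0 0 0.09 5;0 0 0 0 0 0 5;0 0 0 0 0 0 5'
python3 - <<'E'
from h import *
s=get_state(); im=eyes.read_camera("wrist"); 
np.savez("w3.npz",**s); R=s["ee_rot"]
print("az",np.degrees(np.arctan2(R[1,0],R[0,0])),s["moment"].round(3),s["ft_force"].round(2))
cv2.imwrite("pics/w3.png",cv2.resize(cv2.convertScaleAbs(im[180:410,200:460],alpha=1.8,beta=15),None,fx=2.5,fy=2.5,interpolation=cv2.INTER_CUBIC))
E
```

```text
time_s: 6.7
tool_pos: [0.5337, -0.239, 0.0797]
ee_rot: [[0.798, 0.603, 0.002], [0.603, -0.798, -0.001], [0.001, 0.002, -1.0]]
ft_force: [6.6, -3.2, -1.3]
opening: 0.16
az 37.1031657607578 [-0.506 -1.126 -0.022] [ 6.62 -3.17 -1.28]
```

View pics/w3.png

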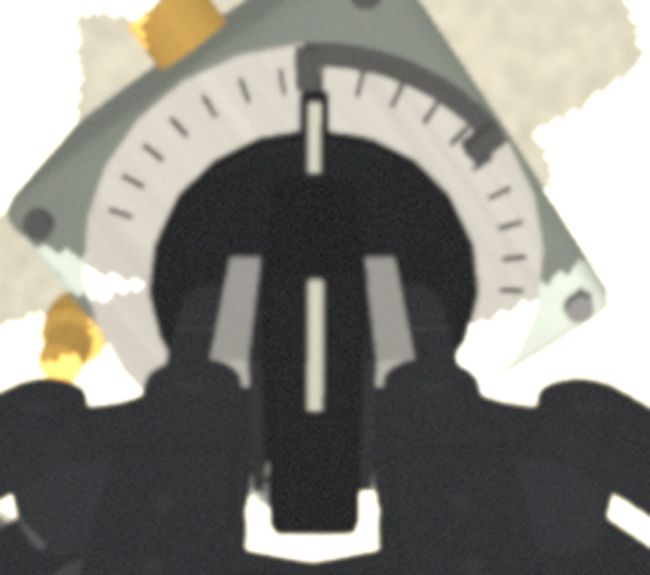

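The pointer (315,95) is now just inside the first post (310,70), and the bar has turned with the grip. Next I centre the tool and start a light pull.

```bash
cat > st.py <<'E'
from plant import get_state as g
import numpy as np
s=g();R=s['ee_rot'];az=np.arctan2(R[1,0],R[0,0])
print('AZ %.3f rel %.3f'%(az,az-np.radians(14.4)),'z %.2f'%(s['tool_pos'][2]*1e3),'Ftool',(R.T@s['ft_force']).round(1),'Mz %.3f'%s['moment'][2])
E
python3 -m pendant '0.3 0.6 0 0 0 0 5;0 0 0 0 0 0 5' >/dev/null; python3 st.py; python3 -m pendant '0 0 -1 0 0 0 5;0 0 0 0 0 0 5'>/dev/null; python3 st.py;  python3 -m pendant '0 0 -1 0 0 0 5;0 0 0 0 0 0 5' >/dev/null; python3 st.py
```

```text
AZ 0.648 rel 0.396 z 79.61 Ftool [ 2.2  3.9 -1.1] Mz -0.063
AZ 0.648 rel 0.396 z 80.10 Ftool [4.1 6.2 2.2] Mz -0.040
AZ 0.648 rel 0.396 z 80.78 Ftool [3.6 8.5 5. ] Mz -0.049
```

```bash
python3 -m pendant '0.4 0.8 -0.7 0 0 0 5;0 0 0 0 0 0 5' >/dev/null; python3 st.py; python3 -m pendant '0 0 0 0 0 0.03 5;0 0 0 0 0 0 5'>/dev/null; python3 st.py
```

```text
AZ 0.648 rel 0.396 z 80.92 Ftool [3.2 5.1 5.9] Mz -0.021
AZ 0.617 rel 0.366 z 80.92 Ftool [2.4 5.3 5.4] Mz 0.042
```

```bash
python3 -m pendant '0 0 -1 0 0 0.03 5;0 0 0 0 0 0 5' >/dev/null; python3 st.py; python3 -m pendant '0 0 0 0 0 0 5;0 0 0 0 0 0 5'>/dev/null; python3 st.py
```

```text
AZ 0.587 rel 0.336 z 81.86 Ftool [3.2 7.  6.6] Mz 0.087
AZ 0.588 rel 0.336 z 81.79 Ftool [3.4 6.  6.2] Mz 0.020
```

```bash
python3 -m pendant '0 0.3 0 0 0 0.03 5;0 0 0 0 0 0 5' >/dev/null; python3 st.py
```

```text
AZ 0.557 rel 0.306 z 81.69 Ftool [3.2 6.1 7. ] Mz 0.037
```

```bash
python3 -m pendant '0 0 0 0 0 0.03 5;0 0 0 0 0 0 5' >/dev/null; python3 st.py
```

```text
AZ 0.527 rel 0.276 z 81.70 Ftool [3.6 5.7 6.5] Mz 0.115
```

```bash
python3 -m pendant '0 0 0 0 0 0.03 5;0 0 0 0 0 0 5' >/dev/null; python3 st.py
```

```text
AZ 0.497 rel 0.246 z 81.75 Ftool [3.3 6.7 6.2] Mz 0.055
```

```bash
python3 -m pendant '0 0.3 0 0 0 0.03 5;0 0 0 0 0 0 5' >/dev/null; python3 st.py
```

```text
AZ 0.467 rel 0.216 z 81.67 Ftool [4.1 5.2 5.4] Mz 0.034
```

```bash
python3 -m pendant '0.3 0.3 0 0 0 0.03 5;0 0 0 0 0 0 5' >/dev/null; python3 st.py
```

```text
AZ 0.438 rel 0.186 z 81.52 Ftool [2.7 4.7 5.7] Mz 0.009
```

```bash
python3 -m pendant '0 0 -0.4 0 0 0.03 5;0 0 0 0 0 0 5' >/dev/null; python3 st.py
```

```text
AZ 0.408 rel 0.156 z 81.94 Ftool [3.7 3.1 6.7] Mz 0.041
```

```bash
python3 -m pendant '0 0 0 0 0 0.03 5;0 0 0 0 0 0 5' >/dev/null; python3 st.py
```

```text
AZ 0.378 rel 0.126 z 81.95 Ftool [4.1 4.  7. ] Mz 0.064
```

```bash
python3 -m pendant '0.3 0 0 0 0 0.03 5;0 0 0 0 0 0 5' >/dev/null; python3 st.py
```

```text
AZ 0.348 rel 0.096 z 81.87 Ftool [2.6 3.6 6.8] Mz 0.047
```

```bash
python3 -m pendant '0 0 0 0 0 0.03 5;0 0 0 0 0 0 5' >/dev/null; python3 st.py
```

```text
AZ 0.318 rel 0.066 z 81.91 Ftool [3.7 4.  6.6] Mz 0.074
```

```bash
python3 -m pendant '0 0 0 0 0 0.03 5;0 0 0 0 0 0 5' >/dev/null; python3 st.py
```

```text
AZ 0.288 rel 0.036 z 81.89 Ftool [2.6 4.7 6.7] Mz 0.069
```

```bash
python3 -m pendant '0 0.2 0 0 0 0.03 5;0 0 0 0 0 0 5' >/dev/null; python3 st.py
```

```text
AZ 0.258 rel 0.006 z 81.85 Ftool [2.7 3.5 7. ] Mz 0.068
```

```bash
python3 -m pendant '0 0 0 0 0 0.03 5;0 0 0 0 0 0 5' >/dev/null; python3 st.py
```

```text
AZ 0.228 rel -0.024 z 81.88 Ftool [3.3 4.1 6.6] Mz 0.091
```

```bash
python3 -m pendant '0 0 0 0 0 0.03 5;0 0 0 0 0 0 5' >/dev/null; python3 st.py
```

```text
AZ 0.198 rel -0.054 z 81.90 Ftool [4.  3.7 6. ] Mz 0.058
```

```bash
python3 -m pendant '0.2 0.2 0 0 0 0.03 5;0 0 0 0 0 0 5' >/dev/null; python3 st.py
```

```text
AZ 0.167 rel -0.084 z 82.15 Ftool [0.8 3.  6.4] Mz 0.084
```

```bash
python3 -m pendant '0 0 0 0 0 0.03 5;0 0 0 0 0 0 5' >/dev/null; python3 st.py
```

```text
AZ 0.137 rel -0.114 z 82.60 Ftool [-2.7  2.6  7. ] Mz 0.069
```

```bash
python3 -m pendant '-0.2 0 0 0 0 0.015 5;0 0 0 0 0 0 5;0 0 0 0 0 0 5' >/dev/null; python3 st.py
```

```text
AZ 0.123 rel -0.128 z 82.90 Ftool [-4.7  2.3  7. ] Mz 0.078
```

```bash
python3 -m pendant '0 0 0 0 0 0 5;0 0 0 0 0 0 5' >/dev/null; python3 st.py
python3 - <<'E'
from h import *
s=get_state(); im=eyes.read_camera("wrist"); np.savez("w4.npz",**s)
cv2.imwrite("pics/w4.png",cv2.resize(cv2.convertScaleAbs(im[180:410,200:460],alpha=1.8,beta=15),None,fx=2.5,fy=2.5,interpolation=cv2.INTER_CUBIC))
print(s["opening"],s["tool_pos"],s["ee_rot"])
E
```

```text
AZ 0.123 rel -0.128 z 82.90 Ftool [-4.7  2.5  7.4] Mz 0.107
0.1616916197536278 [ 0.53448873 -0.23986318  0.08289563] [[ 9.92454447e-01  1.22600727e-01 -1.79772697e-03]
 [ 1.22602020e-01 -9.92455718e-01  6.26829471e-04]
 [-1.70731466e-03 -8.42504653e-04 -9.99998188e-01]]
```

View pics/w4.png

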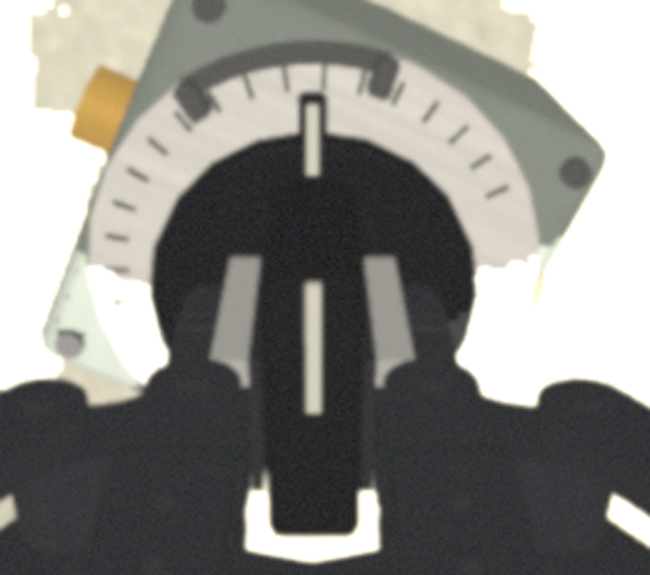

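Pointer (313,100) stands between the posts (195,100) and (383,75), about 0.13 rad past the middle. The grip hasn't shifted. I'll keep feeling.

```bash
python3 -m pendant '-0.5 0 0 0 0 0.03 5;0 0 0 0 0 0 5' >/dev/null; python3 st.py
```

```text
AZ 0.092 rel -0.159 z 83.19 Ftool [-4.7  1.5  7.3] Mz 0.083
```

```bash
python3 -m pendant '-0.5 0 0.4 0 0 0.03 5;0 0 0 0 0 0 5' >/dev/null; python3 st.py
```

```text
AZ 0.062 rel -0.189 z 83.38 Ftool [-4.   1.1  3.8] Mz 0.029
```

The pull dropped from 7.3 to 3.8 N while z rose, so this may be the notch. I'll test with a small lift and no turn.

```bash
python3 -m pendant '0 0 -1 0 0 0 5;0 0 0 0 0 0 5' >/dev/null; python3 st.py
```

```text
AZ 0.063 rel -0.188 z 84.39 Ftool [-4.2  0.5  2.2] Mz -0.045
```

```bash
python3 -m pendant '0 0 -1 0 0 0 5;0 0 -1 0 0 0 5;0 0 0 0 0 0 5' >/dev/null; python3 st.py
```

```text
AZ 0.063 rel -0.188 z 86.17 Ftool [-4.3 -2.   2.6] Mz 0.013
```

```bash
python3 -m pendant '0 0 -1 0 0 0 5;0 0 -1 0 0 0 5;0 0 0 0 0 0 5' >/dev/null; python3 st.py;  python3 -m pendant '0 0 -1 0 0 0 5;0 0 0 0 0 0 5' >/dev/null; python3 st.py
```

```text
AZ 0.063 rel -0.189 z 88.17 Ftool [-2.9 -1.3  2.5] Mz -0.030
AZ 0.063 rel -0.189 z 89.15 Ftool [-2.1 -1.7  2.7] Mz -0.083
```

```bash
python3 -m pendant '0 0 -1 0 0 0 5;0 0 0 0 0 0 5' >/dev/null; python3 st.py;  python3 -m pendant '0 0 -0.8 0 0 0 5;0 0 0 0 0 0 5' >/dev/null; python3 st.py
```

```text
AZ 0.063 rel -0.188 z 90.12 Ftool [-2.4 -2.3  3.1] Mz -0.042
AZ 0.063 rel -0.189 z 90.91 Ftool [-2.2 -2.   3.6] Mz 0.011
```

```bash
python3 -m pendant '0 0 -0.6 0 0 0 5;0 0 0 0 0 0 5' >/dev/null; python3 st.py
```

```text
AZ 0.063 rel -0.188 z 91.46 Ftool [-1.9 -2.9  3.6] Mz -0.017
```

```bash
python3 -m pendant '0 0 -0.6 0 0 0 5;0 0 0 0 0 0 5' >/dev/null; python3 st.py
```

```text
AZ 0.063 rel -0.189 z 91.89 Ftool [-0.5 -2.5  4.9] Mz -0.039
```

```bash
python3 -m pendant '0 0 -0.5 0 0 0 5;0 0 0 0 0 0 5' >/dev/null; python3 st.py
python3 - <<'E'
from h import *
s=get_state(); im=eyes.read_camera("wrist"); np.savez("w5.npz",**s)
cv2.imwrite("pics/w5.png",cv2.resize(cv2.convertScaleAbs(im[180:410,200:460],alpha=1.8,beta=15),None,fx=2.5,fy=2.5,interpolation=cv2.INTER_CUBIC))
E
```

```text
AZ 0.063 rel -0.189 z 92.39 Ftool [-0.2 -1.7  6.3] Mz -0.032
```

View pics/w5.png

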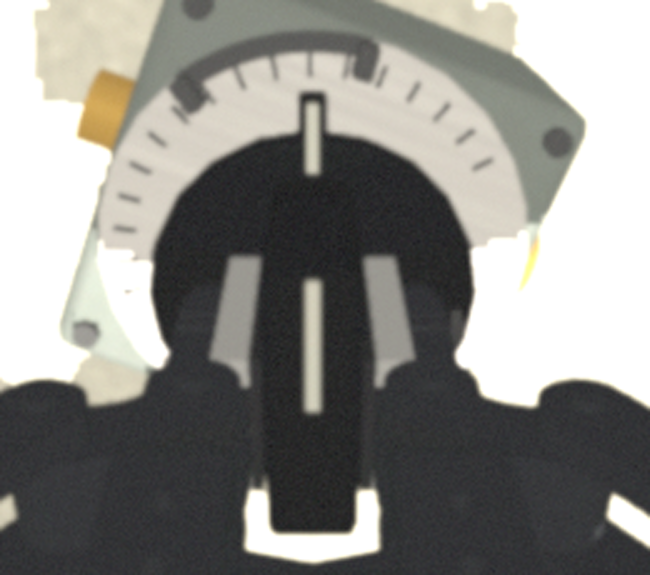

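The bar sits unchanged between the pads, so there was no slip. Skirt and bar have risen, the pointer at (313,98) is between the posts, and the stop spring is felt after about 12.5 mm. I'll relax the pull, open and retreat.

```bash
python3 -m pendant '0 0 0.5 0 0 0 5;0 0 0 0 0 0 5' >/dev/null; python3 st.py; python3 -m pendant '0 0 0 0 0 0 22;0 0 0 0 0 0 30;0 0 0 0 0 0 40;0 0 0 0 0 0 40'; python3 -m pendant '0 0 -10 0 0 0 45;0 0 -30 0 0 0 60;0 0 -40 0 0 0 60;0 0 -40 0 0 0 60;0 0 0 0 0 0 60;0 0 0 0 0 0 60'
python3 - <<'E'
from h import *
s=get_state(); im=eyes.read_camera("wrist"); np.savez("w6.npz",**s)
cv2.imwrite("pics/w6.png",cv2.resize(cv2.convertScaleAbs(im[120:320,220:440],alpha=1.5,beta=10),None,fx=3,fy=3,interpolation=cv2.INTER_CUBIC))
E
```

```text
AZ 0.063 rel -0.189 z 91.96 Ftool [-0.9 -2.9  5.9] Mz -0.020
time_s: 16.73
tool_pos: [0.5345, -0.2404, 0.0923]
ee_rot: [[0.998, 0.063, 0.001], [0.063, -0.998, -0.0], [0.001, 0.0, -1.0]]
ft_force: [-0.4, 1.1, -0.8]
opening: 0.468
time_s: 17.48
tool_pos: [0.5343, -0.2402, 0.2123]
ee_rot: [[0.998, 0.063, 0.0], [0.063, -0.998, -0.0], [0.0, 0.0, -1.0]]
ft_force: [-0.1, 0.4, 0.5]
opening: 0.701
```

View pics/w6.png

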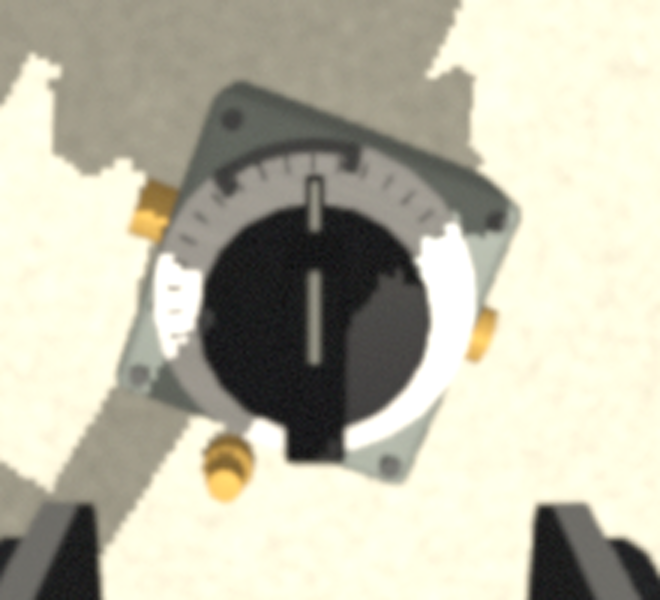

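```bash
python3 - <<'E'
from h import *
s=dict(np.load("w6.npz")); R=s["ee_rot"]
W=lambda u,v,z: wrist_pix2world(220+u/3,120+v/3,z,s)
t=lambda w:(R.T@(w-s["tool_pos"])*1000).round(1)[:2]
for z in(0,.012): print(z,"line",t(W(315,270,.112+z)),t(W(315,364,.112+z)),"end",t(W(315,462,.112+z)),"width",np.linalg.norm(W(286,460,.112+z)-W(344,460,.112+z)),"nose",t(W(315,178,.073+z)))
E
python3 - <<'E'
from h import *
im=eyes.read_camera("top"); cv2.imwrite("pics/top1.png",im)
a=cv2.imread("pics/top0.png"); d=cv2.absdiff(a,im).max(2)
# knobs of comparison at bystander pixels: fitting, tape, meter, hammer, mug, tray, screwdriver
for n,(u,v,r) in dict(fitting=(392,275,8),tape=(147,160,18),meter=(227,152,30),hammer=(333,140,30),mug=(452,158,22),tray=(414,340,30),driver=(168,330,30)).items(): print(n,d[v-r:v+r,u-r:u+r].mean().round(1))
E
```

```text
0 line [17.8 -0.3] [-4.2 -0.3] end [-28.4  -0.3] width 0.013661965815910218 nose [33.  -0.3]
0.012 line [20.5 -0.3] [-0.4 -0.3] end [-23.4  -0.3] width 0.012987405270419467 nose [34.7 -0.3]
fitting 29.7
tape 16.3
meter 17.2
hammer 18.3
mug 41.7
tray 31.3
driver 18.4
```

With the knob assumed out, the bar end sits at -23.4 mm and the line is 20.9 mm long, which matches. Assumed in, the end would be at -28.4 mm, which isn't possible. So it is standing out. Last, I check the bystanders.

View pics/top1.png

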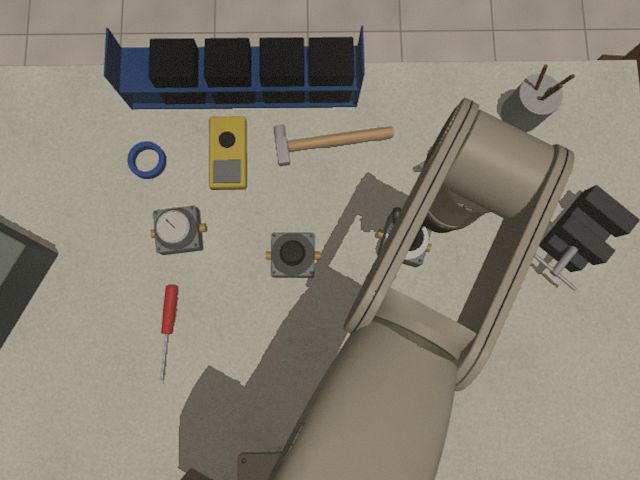

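The tape (147,160), meter, hammer and screwdriver are where they were. The arm hides the mug, tray and fitting here. The wrist view showed the fitting beside the regulator, and the robot reads no contact.

Run:
```python
from plant import get_state, job
s=get_state(); print(s["time_s"],s["ft_force"].round(2)); print(job.close_job())
```

```text
17.575 [-0.03  0.04 -0.56]
the job is handed in; nothing more can be done
None
```

I turned the knob clockwise into the set mark, found the lock notch, drew the knob fully out, let go and handed the job in at 17.6 s of the 64 s allowed.

**Feeling for the notch:** I turned under a light pull of 5 to 7.5 N. About 0.19 rad past the mark's middle the pull dropped to 3.8 N, and from there the knob drew out at 2 to 4 N.

**Drawing out:** I pulled until the end stop was felt, about 12.5 mm of tool travel. The highest pull was 6.3 N, and the turning moment stayed at or below about 0.12 N m, well inside the lock's limits.

**Last checks:**
- **Knob:** after letting go, the wrist image fits a knob standing 12 mm out and does not fit one still in. The pointer is between the posts.
- **Robot:** nothing is touching it; the wrist force read about 0.5 N.
- **Bystanders:** in the final top picture the tape, meter, hammer and screwdriver are unmoved. The arm hid the mug, tray and fitting there. The fitting was seen standing next to the regulator in the wrist picture; the mug and tray were not re-checked at the end.

**Disagreements:**
- **Knob position:** the top and wrist cameras disagreed by about 4 mm. I used the wrist camera's value, and it centred the grip well.
- **Tool height:** the tool crept up about 1.5 mm in the last part of the search with almost no change in pull.
- **Image comparison:** a before/after comparison of the top pictures gave nothing usable on the bystanders, because brightness changed everywhere.

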